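# Set the round-bottomed water bowl in its ring

### The arm

A 7-joint arm with a two-finger parallel gripper is mounted at the origin on the work surface. World frame = base frame: x ahead of the robot, y to its left, z up, the work surface at z = 0. Lengths are in m, angles in rad, forces in N, time in s.
With the tool pointing down it reaches from about 0.425 to 0.95 m from the base axis. Payload 4.7 kg.
Tool frame: the origin (TCP) lies between the finger pads; the fingertips stand 25 mm ahead of it and the grasp point (between the pads) lies 6 mm ahead of it; z points along the fingers, y is the line along which they close (so a half turn about z gives the same grasp; the last joint's range is limited). The gripper opens to 85 mm and grips with 20 to 120 N. Pads are 22 mm wide; open, the fingers measure 114 mm over their backs; the gripper's body (76 mm by 85 mm) begins 54 mm behind the grasp point. The pads swing forward as they close: fully open they stand 13 mm farther back than shut.
Start: joints at [-1.297, 0.469, -0.049, 1.532, 0.024, 1.141, -0.082], TCP at [0.201, 0.644, 0.256] pointing down, gripper open.
Joint ranges: [-2.59, 2.59], [-0.33, 1.99], [-1.39, 1.29], [0.1, 2.45], [-1.04, 4.18], [0.21, 1.99], [-2.66, 2.66]. Speed limits (rad/s): [2.57, 2.57, 3.14, 3.14, 3.14, 3.14, 3.14].

### API

Orientations are given as a 3x3 rotation matrix whose columns are the frame's x, y, z axes.
In Python, from rig import * gives the robot as it stands. Calls block until the motion is done:
- movep(position, orientation): joint-space move of the TCP to a pose.
- move_l(position, attitude=None, feed=0.15, until_force=None): straight line of the TCP; attitude=None keeps the orientation; feed is the mean speed in m/s. With until_force (N) it stops when the force on the tool has changed by that much, and returns True; else False.
- move_joints(angles): joint-space move.
- command_gripper(opening, newtons=None): finger opening in m; newtons is the grip in N (None keeps the last); returns when the fingers have stopped.
- sleep(seconds).
- inverse_kinematics(position, orientation): joint angles nearest the present ones, or None.
- sense(): the state.
- camera(name): name is "scene" or "side" or "wrist"; returns (picture, depth): 480x640x3 uint8, red, green, blue; 480x640 float32, m along the optical axis (not along the pixel's ray), 0 where there is no reading.
- camera_params(name): a dict with "K" (3x3 intrinsics, pixels), "position" and "rotation" of the camera in the world; the wrist camera has in their place "tool_from_camera" (4x4, takes a point from camera to tool coordinates, whose origin is the TCP and whose axes are the flange's). Camera axes: x right, y down, z forward; pixel columns grow to the right and rows downward; lengths in m; the calibration is good to about 2 mm. A picture is of the moment at which its call begins: read the wrist's pose just before it. camera_params takes no time and is no camera call.
A pose or a line that the arm cannot do raises Unreachable and nothing moves.
- finish_job(): hands the job in; it is judged then, once.
The state is a dict: "time_s": time; "joint_pos": joint angles; "qd": joint speeds; "joint_efforts": joint torques, N m; "position": TCP position; "tcp_rot": TCP orientation; "wrist_force": force on the tool from outside, world axes, zero at the start; "ft_torque": the same for the moment, N m; "finger_gap": finger opening in m; "gripper_force": force on a finger pad.
Only numpy, scipy, OpenCV 4.12 (cv2) and the standard library are available. Lean on these libraries where they do the work, as an engineer would, in place of code of your own. Each camera call takes 0.05 s, during which the arm holds its last target. There are 200 camera calls.

### The job

Lift the round-bottomed blue water bowl by its bail handle, carry it to the wooden ring and lower it in gently so that it sits fully home and centred. Then fold the bail right down to a side where there is room for it, and see that the bowl is left properly level. Leave the ring and everything else on the table where they are.

Things in the scene. Friction and masses are not known exactly. Their poses are not given: they have to be found in the camera images.
- bowl: round-bottomed water bowl, blue enamel with a blue rim, white inside, 340 g. Origin: centre of its outer sphere of radius 56 mm (lowest point 56 mm below it, with a 10 mm flat on which it just stands). z: the bowl's axis, up when level. Bail pivots at y = +-65 mm, 4 mm above the origin. In the ring it turns like a ball joint and friction holds whatever tilt it is left at. Inside solid up to 26 mm below it.
- bowl_rim (a point): centre of the rim circle, 8 mm above the bowl's origin along its axis; same axes as the bowl. Rim 112 mm across outside, wall 4 mm, its top level with this point. With the bowl in the ring, pressing the high side of the rim down (about 3 to 12 N) levels it.
- bail (a joint): swing of the bail about the bowl's y axis, rad: 0 upright over the bowl, positive leaning to the bowl's +x, negative to -x. Starts within 0.4 of upright. Stops at -1.4 and +1.4: folded, its grip 13 mm above the pivots and 77 mm out from the bowl's axis. Slightly stiff: stays put within about 0.4 rad of upright, drops by itself beyond about 1.0.
- bail_grip (a point): middle of the bail's dark wooden grip: a rod 13 mm thick, 50 mm long, parallel to the bowl's y axis, 78 mm from the pivot axis (82 mm above the bowl's origin when upright). Metal wire 4.4 mm thick runs from its ends to the pivots, the hoop 130 mm wide there. Bail 18 g.
- ring: ring stand of turned beech, loose on the table, 90 g: 108 mm outside, bore 72 mm, 22 mm high. Origin: centre of its underside. The seated bowl rests on the bore's upper edge, its origin 64 to 65 mm above the ring's origin; folded, the bail needs about 90 mm of room from the ring's axis on its side.
- brush_jar: glass jar of brushes: jar 80 mm across, 115 mm high, brushes to 275 mm high spreading to 90 mm across. Origin: centre of the underside. Leave alone.
- brush_tin: white tin with a red band holding brushes: tin 74 mm across, 100 mm high, brushes to 215 mm high spreading to 90 mm across. Origin: centre of the underside. Leave alone.
- ink_bottle: amber ink bottle, 58 mm across, 112 mm high. Origin: centre of the underside. Leave alone.
- paint_pot: white paint pot with a yellow lid, 63 mm across, 85 mm high. Origin: centre of the underside. Leave alone.
- tape_roll: roll of blue tape lying flat, 100 mm across, 76 mm bore, 25 mm high (not the bowl's ring). Origin: centre of the underside. Leave alone.
- paper_roll: standing roll of white paper towel, 110 mm across, 220 mm high. Origin: centre of the underside. Leave alone.
Not all that is in view belongs to the job. Of the things like the ring, leave any that is green; of the rest the smaller one is meant. Several things have the shape of the bowl; the one meant has the colours described above.

How it is judged:
By the outcome, as a careful person would: the job done as asked, in the order asked, and still so for the second after the job is handed in, with the robot touching nothing.
It also fails if it takes over 67 s, if anything falls off the work surface, if the arm or the gripper's body presses on something with over 40 N, if the wrist force passes 120 N, or if a joint passes its speed limit or range.

## Working session

There is one attempt and no reset: what is moved stays moved. The work goes in short steps, each a Python script; the robot and the scene stay as the last script left them, time stands still between calls to the robot, and variables do not carry over. Pictures are saved under pics/ and viewed, at most 10 in all, crops included, and the job is handed in when it is done.

```bash
mkdir -p pics; ls
cat > h.py <<'E'
from rig import *
import numpy as np, cv2
def snap(name):
    p=dict(camera_params(name)); s=sense()
    if name=="wrist":
        T=np.array(p["tool_from_camera"]); R=np.array(s["tcp_rot"]); p["rotation"]=R@T[:3,:3]; p["position"]=np.array(s["position"])+R@T[:3,3]
    img,d=camera(name)
    return img,d,p
def save(img,f): cv2.imwrite("pics/"+f,cv2.cvtColor(img,cv2.COLOR_RGB2BGR))
def cloud(d,p):
    K=np.array(p["K"]); v,u=np.mgrid[0:d.shape[0],0:d.shape[1]]
    c=np.stack([(u-K[0,2])/K[0,0]*d,(v-K[1,2])/K[1,1]*d,d],-1)
    return c@np.array(p["rotation"]).T+np.array(p["position"])
E
python3 - <<'E'
from h import *
for n in ("scene","side"):
    i,d,p=snap(n); save(i,n+"0.png"); np.savez(n+"0.npz",i=i,d=d,**{k:np.array(v) for k,v in p.items()})
    print(n,p["position"],np.array(p["rotation"])[:,2],p["K"][0])
print(sense())
E
```

```text
pics
scene [1.07604524 0.35432466 0.94174848] [-0.50124997 -0.31847135 -0.80456477] [478.55606321   0.         317.36516851]
side [-0.16040382 -0.65122938  0.91011214] [ 0.55919224  0.54165095 -0.6276291 ] [464.16293584   0.         313.87947114]
{'time_s': 0.1, 'joint_pos': array([-1.29692613,  0.46935719, -0.04861347,  1.53356784,  0.02410701,
        1.14100594, -0.08230757]), 'qd': array([ 6.11533448e-04, -1.21839428e-03,  1.72740446e-03, -4.33594897e-03,
       -1.40791123e-03,  1.62774947e-03, -8.34355213e-05]), 'joint_efforts': array([ 8.17736454e-04, -5.11513281e+01, -4.68986726e-02, -2.38391340e+01,
        1.08353447e-02,  4.32671484e-03,  2.07064318e-05]), 'position': array([0.20109514, 0.64384607, 0.25537161]), 'tcp_rot': array([[-9.54526339e-01,  2.98126233e-01, -4.65697593e-04],
       [ 2.98126591e-01,  9.54524846e-01, -1.68940938e-03],
       [-5.91373297e-05, -1.75142258e-03, -9.99998465e-01]]), 'wrist_force': array([0.6480091 , 0.14951572, 0.42235993]), 'ft_torque': array([-0.01566575,  0.03224896, -0.02485506]), 'gripper_force': 0.0, 'finger_gap': 0.0854006418460536}
```

View pics/scene0.png

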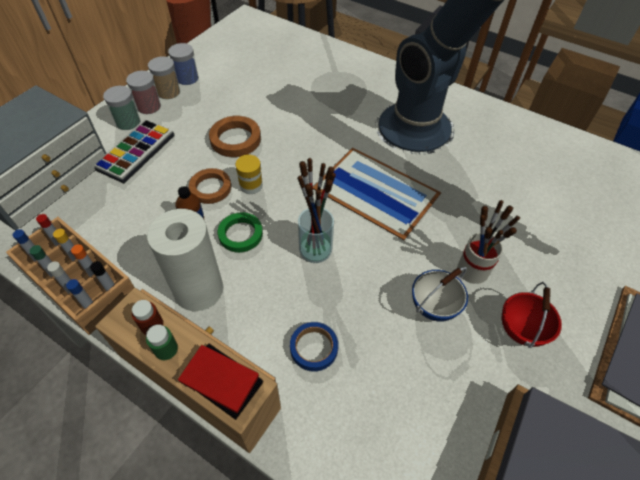

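View pics/side0.png

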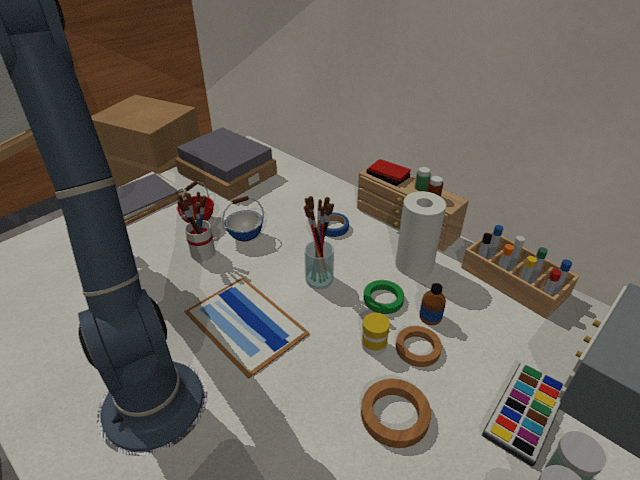

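Scene view: blue bowl with white inside and blue rim at (440,295), red bowl at (531,318), which is the wrong colour. Ring candidates are small beech (210,185), large beech (235,136), green (240,232) and the tape roll (314,346). The small beech ring is the one meant: it isn't green and is the smaller of the rest. Its neighbours are the paint pot (248,175) and the ink bottle (187,205). I'll measure these and check them in one enlarged crop.

```bash
cat > m.py <<'E'
from h import *
L={n:dict(np.load(n+"0.npz")) for n in ("scene","side")}
C={n:cloud(L[n]["d"],L[n]) for n in L}
def circ(xy):
    A=np.c_[2*xy,np.ones(len(xy))]; s=np.linalg.lstsq(A,(xy**2).sum(1),rcond=None)[0]
    return s[:2],np.sqrt(s[2]+s[:2]@s[:2])
def region(n,box,zlo,zhi,f=None):
    u0,u1,v0,v1=box; c=C[n][v0:v1,u0:u1].reshape(-1,3); h=cv2.cvtColor(L[n]["i"],cv2.COLOR_RGB2HSV)[v0:v1,u0:u1].reshape(-1,3)
    m=(L[n]["d"][v0:v1,u0:u1].ravel()>0)&(c[:,2]>zlo)&(c[:,2]<zhi)
    if f is not None: m&=f(h)
    return c[m],h[m]
E
python3 - <<'E'
from m import *
for n,b in (("scene",(330,420,380,460)),("side",(280,320,380,420))):
    c=C[n][b[2]:b[3],b[0]:b[1]]; print(n,"table z",np.median(c[...,2]))
beech=lambda h:(h[:,0]<16)&(h[:,1]>90)
blue=lambda h:(h[:,0]>100)&(h[:,0]<130)&(h[:,1]>100)
def rep(t,n,b,zl,zh,f=None):
    c,h=region(n,b,zl,zh,f)
    if len(c)<8: print(t,n,len(c));return
    r=cv2.minEnclosingCircle(c[:,:2].astype(np.float32)); print(t,n,len(c),"mec",np.round(r[0],4),round(r[1],4),"fit",*np.round(circ(c[:,:2])[0],4),round(circ(c[:,:2])[1],4),"zmax",c[:,2].max().round(3))
rep("ring","scene",(185,232,165,203),.018,.026,beech)
rep("ring","side",(394,443,322,368),.018,.026,beech)
rep("bigring","scene",(205,265,112,160),.015,.04,beech)
rep("bigring","side",(358,435,375,447),.015,.04,beech)
rep("pot","scene",(232,264,152,192),.08,.09); rep("pot","side",(358,392,310,352),.08,.09)
rep("ink","scene",(172,206,182,216),.1,.12); rep("ink","side",(418,447,282,325),.1,.12);rep("ink body","side",(418,447,282,325),.03,.07)
rep("paper","scene",(145,225,205,310),.21,.23); rep("paper","side",(395,445,190,275),.21,.23)
rep("green","scene",(215,266,208,253),.015,.04); rep("jar","side",(303,336,235,288),.09,.12); rep("jarbr","side",(300,340,190,240),.13,.3); rep("jarbr","scene",(295,336,155,235),.13,.3)
rep("tin","scene",(462,522,200,280),.08,.11); rep("tin","side",(180,216,215,260),.08,.105);rep("tinbr","scene",(465,522,198,250),.12,.23)
for z in (.055,.058,.061,.064,.067):
    rep("bowl z%.3f"%z,"scene",(405,475,262,325),z-.0015,z+.0015); rep("bowl","side",(220,268,195,245),z-.0015,z+.0015)
rep("bowl above","scene",(405,475,255,325),.075,.2); rep("bowl above","side",(215,275,185,240),.075,.2)
rep("red above","scene",(500,565,275,345),.075,.2); rep("red","scene",(500,565,275,345),.055,.068)
a=L["scene"]["i"]; s=np.hstack([cv2.resize(x,(400,400),interpolation=cv2.INTER_CUBIC) for x in (a[250:340,395:485],a[140:220,165:245+0+0+0+0][:,:80+10])]); save(s,"crop.png")
E
```

```text
scene table z -0.00016790122458143486
side table z 0.0014104729403886518
ring scene 543 mec [ 0.5189 -0.3332] 0.0559 fit 0.5195 -0.3332 0.0455 zmax 0.026
ring side 638 mec [ 0.5314 -0.3332] 0.0685 fit 0.518 -0.3368 0.0457 zmax 0.026
bigring scene 1013 mec [ 0.3392 -0.3991] 0.0752 fit 0.3411 -0.3944 0.061 zmax 0.035
bigring side 2148 mec [ 0.338  -0.3994] 0.073 fit 0.3352 -0.4013 0.0609 zmax 0.036
pot scene 378 mec [ 0.4523 -0.251 ] 0.0328 fit 0.4541 -0.2507 0.0228 zmax 0.089
pot side 472 mec [ 0.4535 -0.2536] 0.0324 fit 0.4523 -0.2539 0.0231 zmax 0.09
ink scene 113 mec [ 0.6238 -0.3017] 0.0151 fit 0.6245 -0.301 0.0103 zmax 0.115
ink side 113 mec [ 0.6245 -0.3033] 0.0149 fit 0.6232 -0.3033 0.0105 zmax 0.118
ink body side 275 mec [ 0.6222 -0.3038] 0.0292 fit 0.6243 -0.3031 0.0278 zmax 0.07
paper scene 2055 mec [ 0.7669 -0.1574] 0.0565 fit 0.7674 -0.1546 0.0418 zmax 0.224
paper side 865 mec [ 0.764 -0.156] 0.0575 fit 0.7612 -0.1596 0.0423 zmax 0.226
green scene 796 mec [ 0.5915 -0.1742] 0.0561 fit 0.594 -0.1733 0.0458 zmax 0.027
jar side 486 mec [0.5297 0.0013] 0.0422 fit 0.5295 0.0005 
[... 836 characters left out ...]
89 0.3024] 0.0612 fit 0.5116 0.3025 0.0551 zmax 0.062
bowl z0.064 scene 303 mec [0.4932 0.3058] 0.0877 fit 0.5071 0.3049 0.0586 zmax 0.065
bowl side 87 mec [0.5152 0.3021] 0.0632 fit 0.514 0.3027 0.0559 zmax 0.065
bowl z0.067 scene 100 mec [0.4918 0.3117] 0.0849 fit 0.4981 0.3066 0.0611 zmax 0.068
bowl side 102 mec [0.5096 0.3042] 0.0625 fit 0.512 0.3019 0.0555 zmax 0.068
bowl above scene 300 mec [0.4895 0.2996] 0.0898 fit 0.4453 0.1235 0.2029 zmax 0.147
bowl above side 137 mec [0.5136 0.3055] 0.0663 fit 0.5029 0.2749 0.0504 zmax 0.149
red above scene 304 mec [0.4624 0.4822] 0.066 fit 0.4579 0.5118 0.0459 zmax 0.148
red scene 658 mec [0.4591 0.4804] 0.0649 fit 0.4618 0.4831 0.0554 zmax 0.068
```

View pics/crop.png

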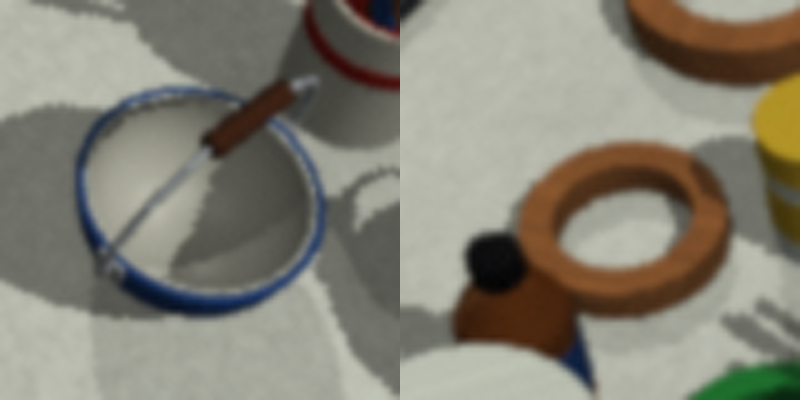

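The crop confirms both: the bowl with the blue rim and white inside, and the small beech ring between the yellow-lidded pot and the amber bottle. Ring centre is about (0.519,-0.334). The bail should fold away from the pot and ink bottle, towards heading ~253°. Next I measure the bail grip.

Run:
```python
from m import *
# ring refined: annulus outer edge from table-plane rays at z=.022
for n,b in (("scene",(180,240,160,210)),("side",(390,448,318,370))):
    c,h=region(n,b,.0195,.028,lambda h:(h[:,0]<16)&(h[:,1]>90))
    q=c[np.linalg.norm(c[:,:2]-[.519,-.334],axis=1)<.058]; (x,y),r=cv2.minEnclosingCircle(q[:,:2].astype(np.float32)); print(n,len(q),(x,y,r),circ(q[:,:2]),np.median(q[:,2]))
    # hist around by angle to see symmetrical radial limits
brown=lambda h:((h[:,0]<15)|(h[:,0]>170))&(h[:,1]>70)
for n,b in (("scene",(425,475,262,300)),("side",(225,275,185,225))):
    c,h=region(n,b,.1,.18,brown)
    c=c[np.linalg.norm(c[:,:2]-[.512,.303],axis=1)<.075]
    m=np.median(c,0); q=c[np.linalg.norm(c-m,axis=1)<.035]
    w=np.linalg.svd(q-q.mean(0))[2][0]; t=(q-q.mean(0))@w
    print(n,len(q),"mid",(q.mean(0)+w*(t.max()+t.min())/2).round(4),"dir",w.round(3),"len",np.ptp(t).round(4),"ang",np.degrees(np.arctan2(w[1],w[0])).round(1),"zr",q[:,2].min(),q[:,2].max())
    c,h=region(n,b if 0 else ((405,475,255,325) if n=="scene" else (215,275,185,240)),.08,.18)
    c=c[np.linalg.norm(c[:,:2]-[.512,.303],axis=1)<.08]; print(" above pts",len(c)); print(c[np.argsort(c[:,2])][::max(1,len(c)//12)].round(3).tolist())
    bl,h=region(n,((400,480,260,325) if n=="scene" else (215,270,190,245)),.05,.075,lambda h:(h[:,0]>100)&(h[:,0]<130)&(h[:,1]>100))
    bl=bl[bl[:,2]>.058]; print(" rim blue",len(bl),circ(bl[:,:2]),bl[:,2].min(),bl[:,2].max())
```

```text
scene 471 (0.5207863450050354, -0.3328901529312134, 0.054627373814582825) (array([ 0.51968119, -0.33340486]), np.float64(0.04543677676290979)) 0.021873443460674324
side 680 (0.518839418888092, -0.333754301071167, 0.056137729436159134) (array([ 0.51816065, -0.33674695]), np.float64(0.045576103903851174)) 0.02372851437388096
scene 132 mid [0.5166 0.3111 0.1427] dir [ 0.944 -0.329 -0.024] len 0.0491 ang -19.2 zr 0.1368848013205336 0.14726285699794373
 above pts 256
[[0.453, 0.326, 0.081], [0.573, 0.288, 0.099], [0.564, 0.29, 0.116], [0.473, 0.322, 0.127], [0.543, 0.299, 0.134], [0.538, 0.302, 0.137], [0.491, 0.322, 0.14], [0.519, 0.314, 0.141], [0.497, 0.319, 0.142], [0.513, 0.317, 0.143], [0.512, 0.312, 0.144], [0.531, 0.308, 0.144], [0.508, 0.312, 0.147]]
 rim blue 118 (array([0.51410166, 0.30323238]), np.float64(0.05659899194938621)) 0.058007669368820514 0.06716684403535189
side 57 mid [0.5144 0.3062 0.1428] dir [-0.945  0.327 -0.006] len 0.0484 ang 160.9 zr 0.1333966333411548 0.1486537008197416
 above pts 134
[[0.452, 0.323, 0.084], [0.459, 0.325, 0.098], [0.459, 0.322, 0.11], [0.464, 0.323, 0.119], [0.474, 0.323, 0.128], [0.485, 0.318, 0.135], [0.541, 0.297, 0.139], [0.526, 0.302, 0.14], [0.498, 0.314, 0.141], [0.5, 0.307, 0.144], [0.498, 0.314, 0.145], [0.508, 0.307, 0.146], [0.499, 0.313, 0.148]]
 rim blue 80 (array([0.51310167, 0.30131752]), np.float64(0.05602952852800349)) 0.05810294504925939 0.06989330940213934
```

```bash
cat >> h.py <<'E'
def Rot(deg): # tool down, tool y at heading deg
    a=np.radians(deg); y=np.array([np.cos(a),np.sin(a),0]); z=np.array([0,0,-1.]); return np.c_[np.cross(y,z),y,z]
RING=np.array([.5192,-.3345]); PIV=.0685
E
python3 - <<'E'
from h import *
s=sense(); print(np.array(camera_params("wrist")["tool_from_camera"]).round(3).tolist())
R=Rot(70.5)
for p in [(.5155,.3086,.32),(.5155,.3086,.144),(.5155,.3086,.455),(.57,.15,.455),(.6,0,.455),(.57,-.15,.455),(*RING,.455),(*RING,.15)]:
    q=inverse_kinematics(p,R); print(p,None if q is None else np.round(q,2))
movep([*s["position"][:2],.33],s["tcp_rot"])
movep([.5155,.3086,.30],R)
i,d,p=snap("wrist"); save(i,"w1.png"); c=cloud(d,p); h=cv2.cvtColor(i,cv2.COLOR_RGB2HSV)
m=(d>0)&(c[...,2]>.12)&(c[...,2]<.16)&((h[...,0]<15)|(h[...,0]>170))&(h[...,1]>70)&(np.hypot(c[...,0]-.5135,c[...,1]-.3025)<.06)
q=c[m]; v,u=np.nonzero(m); print(len(q),u.mean(),v.mean(),q.mean(0),q[:,2].max()); 
(x,y),wh,a=cv2.minAreaRect(q[:,:2].astype(np.float32)); print((x,y),wh,a); w=np.linalg.svd(q-q.mean(0),full_matrices=False)[2][0]; print(w,np.degrees(np.arctan2(w[1],w[0])))
print(sense()["time_s"])
E
```

```text
[[0.0, -0.965, -0.263, 0.067], [1.0, 0.0, 0.001, 0.0], [-0.001, -0.263, 0.965, -0.118], [0.0, 0.0, 0.0, 1.0]]
(0.5155, 0.3086, 0.32) [-0.69  0.3   0.11  1.64 -0.03  1.2   0.65]
(0.5155, 0.3086, 0.144) [-0.67  0.46  0.08  1.83 -0.05  0.85  0.66]
(0.5155, 0.3086, 0.455) [-0.71  0.24  0.13  1.42 -0.03  1.48  0.65]
(0.57, 0.15, 0.455) [-0.58  0.22  0.32  1.45 -0.07  1.48  0.97]
(0.6, 0, 0.455) [-0.53  0.26  0.61  1.44 -0.15  1.49  1.3 ]
(0.57, -0.15, 0.455) [-0.52  0.29  0.95  1.48 -0.24  1.49  1.66]
(np.float64(0.5192), np.float64(-0.3345), 0.455) [-0.27  0.45  1.21  1.41 -0.42  1.56  2.13]
(np.float64(0.5192), np.float64(-0.3345), 0.15) [-0.15  0.67  0.97  1.82 -0.65  1.01  2.32]
1280 321.5859375 223.8828125 [0.51458785 0.309651   0.14312602] 0.14677072190615964
(0.5153989791870117, 0.30922186374664307) (0.01253101509064436, 0.049106746912002563) 71.85880279541016
[ 0.94535237 -0.32593613  0.008633  ] -19.02303580369223
2.225
```

View pics/w1.png

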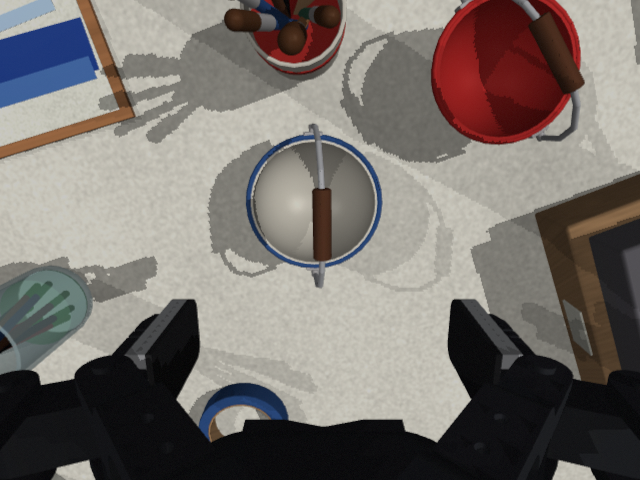

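The wrist view shows the grip rod at pixel (322,224), between the open fingers' line, spanning the blue bowl. It measures 49×12.5 mm at (0.515,0.309), top z 0.147, which agrees with the other views. Next: grasp, lift, and swing over with joints 1 and 7 only.

Run:
```python
from h import *
R=Rot(71.0); G=[.515,.3092]
command_gripper(.06)
movep([*G,.22],R)
print("touch",move_l([*G,.146],feed=.08,until_force=6), sense()["position"])
command_gripper(0.0,60)
s=sense(); print(s["finger_gap"],s["gripper_force"],s["wrist_force"]); f0=s["wrist_force"]
move_l([*G,.18],feed=.05); sleep(.2); s=sense(); print(s["finger_gap"],s["wrist_force"]-f0)
move_l([*G,.455],feed=.2); sleep(.2)
i,d,p=snap("side"); save(i,"s1.png"); s=sense(); print(s["joint_pos"].round(3),s["time_s"],s["finger_gap"],s["wrist_force"]-f0)
```

```text
touch False [0.51538611 0.30943987 0.14653898]
0.01081337662710117 58.41750741004944 [-0.55537599 -0.37154138  2.72648771]
0.011005598473541175 [ 0.75161817  0.27989072 -5.19816319]
[-0.721  0.242  0.143  1.418 -0.034  1.484  0.66 ] 7.4083 0.01095071340005817 [ 0.06423055  1.63619799 -6.00500801]
```

View pics/s1.png

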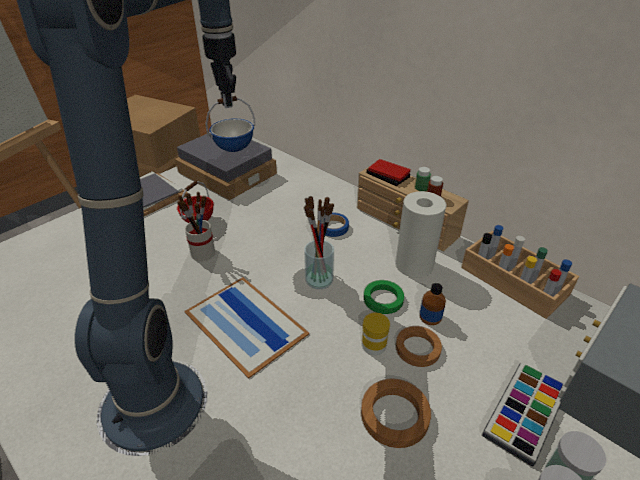

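The side view shows the bowl lifted at (232,133), hanging level from the gripper, with the tin and red bowl undisturbed. Now I carry it over to the ring.

```bash
cat >> h.py <<'E'
def fitplane(q):
    c=q.mean(0); n=np.linalg.svd(q-c,full_matrices=False)[2][2]; n*=np.sign(n[2]); return c,n
def rim(c,i,guess,zg,tol=.014,bl=True):
    """blue rim points near the guess; plane, then circle centre in plane (iterated to the top edge)"""
    h=cv2.cvtColor(i,cv2.COLOR_RGB2HSV)
    r=np.hypot(c[...,0]-guess[0],c[...,1]-guess[1])
    m=(np.abs(c[...,2]-zg)<tol)&(r<.068)&(r>.04)
    m&=(h[...,0]>100)&(h[...,0]<130)&(h[...,1]>90)
    return c[m],m
E
python3 - <<'E'
from h import *
s=sense(); q=s["joint_pos"].copy(); q[0]+=1.113; q[6]+=1.113
move_joints(q); s=sense(); print(s["position"],s["tcp_rot"].round(3).tolist(),s["joint_pos"].round(2),s["finger_gap"])
R=Rot(73); movep([*RING,.40],R); move_l([*RING,.25],feed=.15); sleep(.6)
s=sense(); print(s["position"],s["joint_pos"].round(2),s["time_s"])
for n in ("wrist","scene","side"):
    i,d,p=snap(n); save(i,"c_"+n+".png"); np.savez("c_"+n,i=i,d=d,**{k:np.array(v) for k,v in p.items()})
    c=cloud(d,p); q,m=rim(c,i,RING,.17,.03)
    print(n,len(q), end=" ")
    if len(q)>20:
        v,u=np.nonzero(m); print(u.mean(),v.mean(),q.min(0).round(3),q.max(0).round(3),q.mean(0).round(3))
E
```

```text
[ 0.50582024 -0.32382188  0.45433153] [[-0.946, 0.323, -0.001], [0.323, 0.946, 0.001], [0.001, 0.001, -1.0]] [ 0.39  0.24  0.14  1.42 -0.03  1.48  1.77] 0.01119509930359737
[ 0.51920519 -0.3345045   0.24999536] [ 0.41  0.38  0.12  1.69 -0.05  1.07  1.82] 11.7667
wrist 3866 308.3178996378686 218.78091050181067 [ 0.459 -0.399  0.165] [ 0.568 -0.283  0.171] [ 0.498 -0.335  0.168]
scene 310 201.61935483870968 155.89032258064515 [ 0.469 -0.375  0.14 ] [ 0.576 -0.281  0.171] [ 0.546 -0.304  0.156]
side 395 428.6379746835443 316.36708860759495 [ 0.46  -0.398  0.14 ] [ 0.577 -0.284  0.175] [ 0.489 -0.36   0.16 ]
```

Run:
```python
import cv2,numpy as np
a=cv2.imread("pics/c_wrist.png"); b=cv2.imread("pics/c_scene.png")[90:240,130:280]; c=cv2.imread("pics/c_side.png")[200:380,330:510]
f=lambda x,s:cv2.resize(x,s)
cv2.imwrite("pics/c_all.png",np.vstack([np.hstack([f(b,(400,300))*1,f(c,(400,300))]),np.hstack([f(a,(400,300)),np.zeros((300,400,3),np.uint8)])]))
```

```text
(no output)
```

View pics/c_all.png

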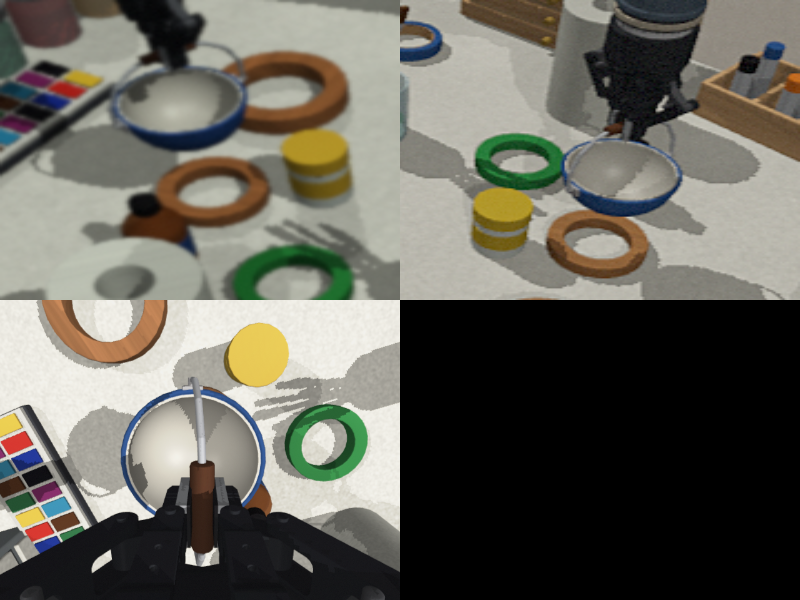

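The bowl hangs above the small beech ring (left: scene, right: side, below: wrist). The wrist view shows the rim circle around (193,450) in its panel. I'll fit the rim centre and tilt in each view, and also re-measure the ring's exposed part.

Run:
```python
from m import *
from h import rim,fitplane,RING
for n in ("wrist","scene","side"):
    D=dict(np.load("c_%s.npz"%n)); c=cloud(D["d"],D); q,m=rim(c,D["i"],RING+[-.004,-.006],.168,.012)
    # top edge only: keep highest points in each azimuth sector
    g=circ(q[:,:2])[0]; a=np.degrees(np.arctan2(*(q[:,:2]-g).T[::-1]))//6
    t=np.array([q[a==k][np.argsort(q[a==k][:,2])[-5:]].mean(0) for k in set(a) if (a==k).sum()>=5])
    for _ in range(2):
        cc,nn=fitplane(t); e=np.abs((t-cc)@nn); t=t[e<max(.0015,2*e.std())]
    print(n,len(t),"normal",nn.round(3),"circ",circ(t[:,:2]),"z",t[:,2].mean(),t[:,2].std())
    # ring
    h=cv2.cvtColor(D["i"],cv2.COLOR_RGB2HSV); r=np.hypot(c[...,0]-.519,c[...,1]+.334)
    mm=(r<.06)&(np.abs(c[...,2]-.022)<.004)&(h[...,0]<16)&(h[...,1]>90)&(D["d"]>0); k=c[mm]
    if len(k)>50: print("  ring",len(k),cv2.minEnclosingCircle(k[:,:2].astype(np.float32)),k[:,2].mean())
# ring outer+bore contour rays at z=.022 from the first pictures
for n,b in (("scene",(180,240,160,210)),("side",(390,448,318,370))):
    i=L[n]["i"]; h=cv2.cvtColor(i,cv2.COLOR_RGB2HSV); c=C[n]
    m=((h[...,0]<16)&(h[...,1]>90)&(c[...,2]>.004)&(c[...,2]<.03)&(np.hypot(c[...,0]-.519,c[...,1]+.334)<.062))
    top=m&(c[...,2]>.0195)
    K=L[n]["K"]; 
    v,u=np.nonzero(top); ray=np.c_[(u-K[0,2])/K[0,0],(v-K[1,2])/K[1,1],np.ones(len(u))]@L[n]["rotation"].T; P=L[n]["position"]
    w=(P+ray*((.022-P[2])/ray[:,2])[:,None])[:,:2]
    g=np.array([.519,-.3345])
    for _ in range(4):
        a=np.arctan2(*(w-g).T[::-1]); r=np.hypot(*(w-g).T); k=(a//.2).astype(int)
        o=np.array([w[k==j][r[k==j].argmax()] for j in set(k)]); inn=np.array([w[k==j][r[k==j].argmin()] for j in set(k)])
        g=(circ(o)[0]+circ(inn)[0])/2
    print(n,"outer",circ(o),"bore",circ(inn))
```

```text
wrist 47 normal [0.006 0.007 1.   ] circ (array([ 0.5177354 , -0.34116492]), np.float64(0.05600371184003548)) z 0.16945258204269886 0.0004033924463752362
  ring 88 ((0.47655224800109863, -0.30638736486434937), 0.012523598037660122) 0.021848574176926674
scene 16 normal [ 0.016 -0.039  0.999] circ (array([ 0.51721978, -0.33952547]), np.float64(0.056732531942316984)) z 0.1646801262622507 0.001243319661630761
  ring 547 ((0.5192524194717407, -0.3333401381969452), 0.05462048947811127) 0.021610745402477136
side 16 normal [0.107 0.078 0.991] circ (array([ 0.51687817, -0.34169278]), np.float64(0.05541073703665996)) z 0.1688709281898871 0.0014510678631193153
  ring 629 ((0.5175164341926575, -0.3360217809677124), 0.055142343044281006) 0.02318778372314314
scene outer (array([ 0.51969159, -0.33286467]), np.float64(0.05258717006725398)) bore (array([ 0.51960104, -0.33318835]), np.float64(0.03692320471557029))
side outer (array([ 0.51895084, -0.3363949 ]), np.float64(0.053737119426376115)) bore (array([ 0.51901558, -0.33597656]), np.float64(0.03619017010322198))
```

```bash
python3 - <<'E'
from h import *
T=RING+[.0022,.0060]
move_l([*T,.25],feed=.08); move_l([*T,.163],feed=.1); sleep(.4)
f0=sense()["wrist_force"]
print(move_l([*T,.149],feed=.015,until_force=2.0)); s=sense(); print(s["position"],s["wrist_force"]-f0,s["time_s"])
z=s["position"][2]
move_l([*T,z-.0007],feed=.01); sleep(.3); s=sense(); print(s["position"],s["wrist_force"]-f0)
for n in ("scene","side"):
    i,d,p=snap(n); save(i,"d_"+n+".png"); np.savez("d_"+n,i=i,d=d,**{k:np.array(v) for k,v in p.items()})
E
cat > an.py <<'E'
from m import *
from h import rim,fitplane,RING
import sys
def edge(D,c):  # ring & bowl
    for what in ("rim",):
        q,m=rim(c,D["i"],RING,.072,.012)
        if len(q)<30: print("few",len(q)); return
        g=circ(q[:,:2])[0]; a=np.degrees(np.arctan2(*(q[:,:2]-g).T[::-1]))//6
        t=np.array([q[a==k][np.argsort(q[a==k][:,2])[-4:]].mean(0) for k in set(a) if (a==k).sum()>=4])
        for _ in range(2):
            cc,nn=fitplane(t); e=np.abs((t-cc)@nn); t=t[e<max(.0015,2*e.std())]
        print("  rim",len(t),"normal",nn.round(3),"circ",circ(t[:,:2])[0].round(4),circ(t[:,:2])[1].round(4),"z",t[:,2].mean().round(4),"std",t[:,2].std().round(4))
def whiteplane(D,c):
    "inside white sphere fit: centre of inner bowl"
for f in sys.argv[1:]:
    D=dict(np.load(f+".npz")); c=cloud(D["d"],D); print(f); edge(D,c)
    h=cv2.cvtColor(D["i"],cv2.COLOR_RGB2HSV); r=np.hypot(c[...,0]-RING[0],c[...,1]-RING[1])
    mm=(r<.065)&(c[...,2]>.003)&(c[...,2]<.026)&(h[...,0]<16)&(h[...,1]>90)&(D["d"]>0); k=c[mm]
    if len(k)>50:
        a=np.degrees(np.arctan2(*(k[:,:2]-RING).T[::-1]))//8; rr=np.hypot(*(k[:,:2]-RING).T)
        o=np.array([k[a==j][rr[a==j].argsort()[-3:]].mean(0) for j in set(a) if (a==j).sum()>4]); print("  ring outer",len(o),circ(o[:,:2]))
E
python3 an.py d_scene d_side c_scene c_side
```

```text
True
[ 0.52041901 -0.32880701  0.15479057] [-2.00467478 -1.944422    5.07294367] 14.1583
[ 0.52132922 -0.32890234  0.15464878] [-4.07999844 -0.99952857  9.9623585 ]
d_scene
  rim 12 normal [-0.033 -0.097  0.995] circ [ 0.5186 -0.3358] 0.057 z 0.0726 std 0.0013
  ring outer 22 (array([ 0.51965965, -0.33159099]), np.float64(0.05146714713350959))
d_side
  rim 13 normal [ 0.01  -0.03   0.999] circ [ 0.5199 -0.3364] 0.0569 z 0.0724 std 0.0009
  ring outer 22 (array([ 0.51741225, -0.33706539]), np.float64(0.05216799452091752))
c_scene
few 0
  ring outer 45 (array([ 0.51989618, -0.33266825]), np.float64(0.05165114838118708))
c_side
few 0
  ring outer 46 (array([ 0.51717181, -0.33758707]), np.float64(0.05157037380139287))
```

```bash
python3 - <<'E'
from h import *
s=sense(); p=s["position"]; f=s["wrist_force"]
move_l([p[0]-.001,p[1]-.0003,p[2]+.0005],feed=.01); sleep(.2); s=sense(); print(s["wrist_force"]-f, s["wrist_force"])
command_gripper(.035); sleep(.2); p=sense()["position"]
move_l([p[0],p[1],.20],feed=.08)
# look from a bit to the side: camera sits at tool +x 67mm; place the camera above the bowl
R=sense()["tcp_rot"]; 
P=np.array([*RING,.29])-R@np.array([.035,0,0]); movep(P,R); sleep(.2)
print(sense()["position"],sense()["time_s"])
for n in ("wrist","scene","side"):
    i,d,q=snap(n); save(i,"e_"+n+".png"); np.savez("e_"+n,i=i,d=d,**{k:np.array(v) for k,v in q.items()})
E
python3 an.py e_wrist e_scene e_side
```

```text
[ 3.81011216 -0.08526024 -6.22255014] [ 1.01299377 -1.23062542 -0.67424455]
[ 0.55170143 -0.34418715  0.2880421 ] 17.2917
e_wrist
  rim 59 normal [-0.015 -0.053  0.998] circ [ 0.5186 -0.3367] 0.0559 z 0.0743 std 0.0022
e_scene
  rim 15 normal [-0.104 -0.207  0.973] circ [ 0.5198 -0.3328] 0.0547 z 0.0734 std 0.0022
  ring outer 22 (array([ 0.52042422, -0.33125744]), np.float64(0.05087398730687486))
e_side
  rim 16 normal [-0.016 -0.042  0.999] circ [ 0.5192 -0.337 ] 0.0565 z 0.0723 std 0.001
  ring outer 20 (array([ 0.51794469, -0.33639944]), np.float64(0.052734368327239586))
```

View pics/e_wrist.png

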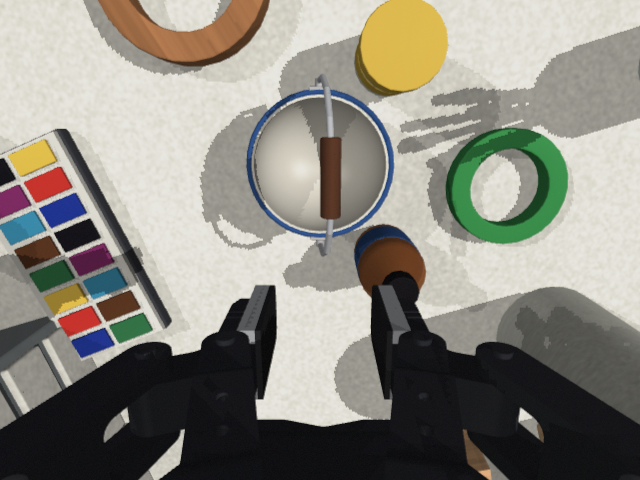

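The wrist view shows the bowl seated with its rim circle at (320,163) and the bail upright, grip at (331,178). The pot (400,45) and bottle (390,265) sit on either side on the right, and the left side (heading 253°) is free. The bowl is tilted about 3°. I'll fold the bail first, pushing the grip along its arc with closed fingers.

```bash
python3 - <<'E'
from h import *
f=np.array([np.cos(np.radians(253)),np.sin(np.radians(253))]); B=np.array([.5188,-.3366]); R=Rot(73); h=.012
def P(th,back=0): 
    s=.078*np.sin(th)-.0065-h-back; return [*(B+f*s),PIV+.078*np.cos(th)-.008+.025]
command_gripper(0.0,40)
a=P(-.12,.018); print(a)
movep([a[0],a[1],.25],R); print("hit",move_l(a,feed=.1,until_force=8))
f0=sense()["wrist_force"]
for th in np.arange(-.1,1.28,.17):
    move_l(P(th),feed=.06); F=sense()["wrist_force"]-f0; print(round(th,2),F.round(2))
p=sense()["position"]; move_l([*(p[:2]-f*.012),p[2]+.02],feed=.08)
P2=np.array([*RING,.29])-R@np.array([.035,0,0]); movep([*P2[:2],.25],R); movep(P2,R); sleep(.3); print(sense()["time_s"])
for n in ("wrist","scene","side"):
    i,d,q=snap(n); save(i,"f_"+n+".png"); np.savez("f_"+n,i=i,d=d,**{k:np.array(v) for k,v in q.items()})
E
python3 an.py f_wrist f_scene f_side
python3 - <<'E'
from h import *
D=dict(np.load("f_wrist.npz")); c=cloud(D["d"],D); h=cv2.cvtColor(D["i"],cv2.COLOR_RGB2HSV)
m=(c[...,2]>.06)&(c[...,2]<.15)&((h[...,0]<15)|(h[...,0]>170))&(h[...,1]>70)&(np.hypot(c[...,0]-.519,c[...,1]+.336)<.095)
q=c[m]; print(len(q),q.min(0),q.max(0),np.median(q,0));
E
python3 - <<'E'
import cv2,numpy as np
a=cv2.imread("pics/f_wrist.png"); b=cv2.imread("pics/f_scene.png")[120:240,150:270]; c=cv2.imread("pics/f_side.png")[270:400,360:490]
f=lambda x,s:cv2.resize(x,s)
cv2.imwrite("pics/f_all.png",np.hstack([f(a,(400,300)),f(b,(200,200))[:200].repeat(1,0) if 0 else np.vstack([f(b,(200,150)),f(c,(200,150))])]))
E
```

```text
[np.float64(0.5322016032678322), np.float64(-0.29276533085952555), np.float64(0.16293907359660156)]
hit False
-0.1 [ 0.2  -1.49  0.52]
0.07 [ 0.1  -1.13 -0.49]
0.24 [ 0.02 -1.22  0.46]
0.41 [-0.29 -1.07 -0.33]
0.58 [ 0.72 -0.85 -0.54]
0.75 [-0.19 -2.18  1.05]
0.92 [ 0.43 -1.49  0.09]
1.09 [ 0.97 -1.41 -0.25]
1.26 [ 0.2  -0.84  0.77]
24.2917
f_wrist
  rim 60 normal [-0.014 -0.055  0.998] circ [ 0.5186 -0.3368] 0.056 z 0.0742 std 0.0023
f_scene
  rim 15 normal [-0.108 -0.219  0.97 ] circ [ 0.5198 -0.3327] 0.0543 z 0.073 std 0.0026
  ring outer 22 (array([ 0.52020099, -0.33125139]), np.float64(0.05077850696636549))
f_side
  rim 15 normal [-0.03  -0.047  0.998] circ [ 0.5191 -0.3371] 0.0566 z 0.0727 std 0.0012
  ring outer 18 (array([ 0.51756821, -0.33650973]), np.float64(0.05245113597245708))
2029 [ 0.47158847 -0.42217152  0.06001968] [ 0.61365967 -0.28798194  0.090254  ] [ 0.51882326 -0.39958901  0.08152175]
```

View pics/f_all.png

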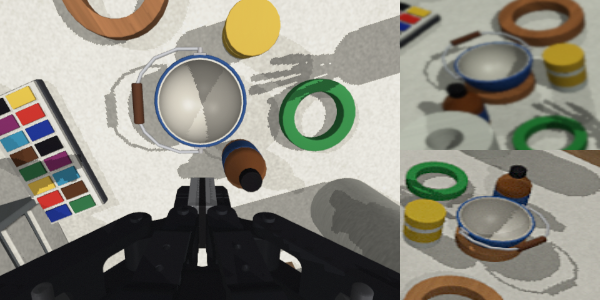

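Bail is fully folded on the free side: the rod is at panel pixel (138,103), height 0.0815 as specified. The bowl is still tilted ~3°, high towards heading 75°. I'll press that side down in small steps, checking the tilt against the table plane in the same view.

```bash
cat > tilt.py <<'E'
from m import *
from h import *
def tilt(tag):
    i,d,p=snap("wrist"); save(i,tag+".png"); np.savez(tag,i=i,d=d,**{k:np.array(v) for k,v in p.items()}); return ana(i,d,p)
def ana(i,d,p):
    c=cloud(d,p); h=cv2.cvtColor(i,cv2.COLOR_RGB2HSV)
    tb=c[(np.abs(c[...,2])<.006)&(h[...,1]<50)&(d>0)&(np.hypot(c[...,0]-.519,c[...,1]+.336)<.25)]; t0,tn=fitplane(tb)
    q,m=rim(c,i,RING+[-.0005,-.002],.0735,.009)
    g=circ(q[:,:2])[0]; a=np.degrees(np.arctan2(*(q[:,:2]-g).T[::-1]))//6
    t=np.array([np.median(q[a==k][np.argsort(q[a==k][:,2])[-10:]],0) for k in set(a) if (a==k).sum()>=8])
    for _ in range(3):
        cc,nn=fitplane(t); e=np.abs((t-cc)@nn); t=t[e<max(.001,2*e.std())]
    print("table",tn.round(4),t0[2].round(4),"rim",len(t),nn.round(4),"rel deg",np.degrees((nn-tn)[:2]).round(2),"heading high",np.degrees(np.arctan2(*-(nn-tn)[1::-1])).round(0),"c",circ(t[:,:2])[0].round(4),circ(t[:,:2])[1].round(4),"z",t[:,2].mean().round(4),"res",np.abs((t-cc)@nn).mean())
    return nn-tn
E
python3 - <<'E'
from tilt import *
for f in ("c_wrist","f_wrist"):
    if f[0]=="f": D=dict(np.load(f+".npz")); ana(D["i"],D["d"],D)
hd=np.radians(75); C0=np.array([.5190,-.3362]); a=C0+.054*np.array([np.cos(hd),np.sin(hd)]); R=Rot(73)
movep([*a,.16],R); move_l([*a,.108],feed=.08); sleep(.2); f0=sense()["wrist_force"][2]
z=.108
while z>.0972:
    z-=.0008; move_l([*a,z],feed=.015); s=sense(); F=s["wrist_force"][2]-f0; print(round(z,4),s["position"][2].round(4),F.round(1))
    if F>11: break
move_l([*a,.14],feed=.08)
P2=np.array([*RING,.29])-R@np.array([.035,0,0]); movep([*P2[:2],.2],R); movep(P2,R); sleep(.3); tilt("g1"); print(sense()["time_s"])
E
```

```text
table [ 2.e-04 -7.e-04  1.e+00] 0.0004 rim 60 [-0.0139 -0.0546  0.9984] rel deg [-0.81 -3.09] heading high 75.0 c [ 0.5185 -0.3368] 0.0561 z 0.0738 res 0.00013520928231788027
0.1072 0.1073 -0.3
0.1064 0.1063 -0.6
0.1056 0.1055 0.3
0.1048 0.1047 -0.7
0.104 0.104 0.1
0.1032 0.1031 -0.3
0.1024 0.1023 0.2
0.1016 0.1016 -0.9
0.1008 0.1007 -1.0
0.1 0.1001 1.4
0.0992 0.0994 2.0
0.0984 0.0985 2.4
0.0976 0.0976 3.0
0.0968 0.0968 2.6
table [ 2.e-04 -7.e-04  1.e+00] 0.0004 rim 60 [0.0038 0.0074 1.    ] rel deg [0.2  0.46] heading high -114.0 c [ 0.5188 -0.3362] 0.0561 z 0.0738 res 0.000151017542077895
31.5083
```

```bash
python3 - <<'E'
from h import *
for n in ("scene","side"):
    i,d,q=snap(n); save(i,"h_"+n+".png"); np.savez("h_"+n,i=i,d=d,**{k:np.array(v) for k,v in q.items()})
a=cv2.imread("pics/g1.png"); b=cv2.imread("pics/h_scene.png"); c=cv2.imread("pics/h_side.png")
cv2.imwrite("pics/h_all.png",np.vstack([np.hstack([cv2.resize(x,(400,300)) for x in y]) for y in ((b,c),(a,cv2.resize(c[270:390,360:520],(400,300))))]))
E
python3 an.py h_scene h_side
```

```text
h_scene
  rim 15 normal [-0.001 -0.019  1.   ] circ [ 0.5189 -0.3343] 0.0563 z 0.0704 std 0.0007
  ring outer 22 (array([ 0.52003299, -0.33116137]), np.float64(0.05082088118701999))
h_side
  rim 20 normal [ 0.006 -0.003  1.   ] circ [ 0.5193 -0.3361] 0.0567 z 0.0743 std 0.0008
  ring outer 18 (array([ 0.51779375, -0.33622507]), np.float64(0.052678159868916406))
```

View pics/h_all.png

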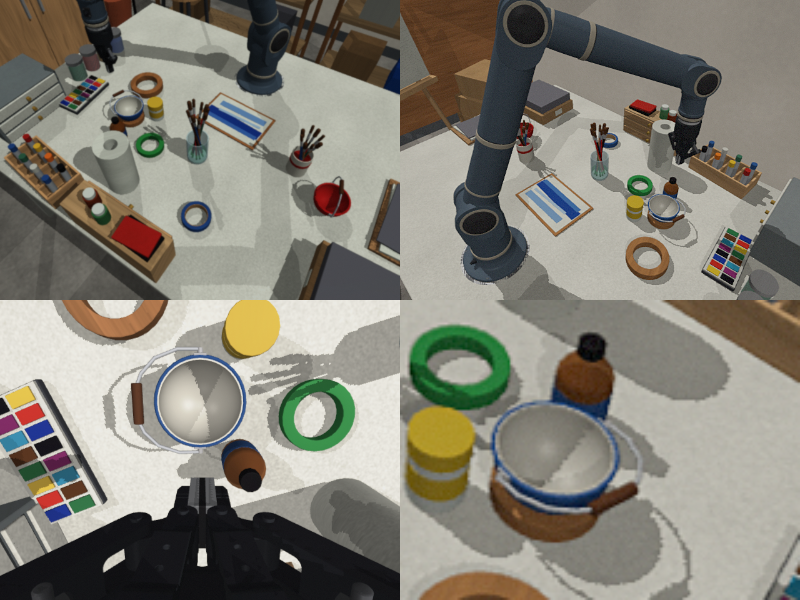

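The pictures show the bowl level and home in the beech ring (crop 555,455). The bail is folded flat on the free side (crop 615,500), everything else is where it was, and the gripper is clear.

```bash
python3 -c "
from rig import *
print(finish_job())"
```

```text
the job is handed in; nothing more can be done
None
```

The blue bowl sits home and centred in the small beech ring, level to within about 0.5°, with its bail folded to the free side and nothing else visibly moved; I handed the job in at about 32 s on the robot's clock.

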